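# Push the row of board carriers home and bolt it in

### The job

Push the row of four board carriers on the loading rail, all together as one train and without lifting any, until the front one is fully home against the end stop. Then push the tab of the retaining bolt so that the bolt slides all the way across behind the last carrier. Leave the spare carrier and the other things on the bench where they are.

Things in the scene. Friction and masses are not known exactly. Their poses are not given: they have to be found in the camera images.
- rail: fixed aluminium loading rail, 330 mm long. Origin on the bench under it; x along the rail to the stop (roughly to the robot's left, varies), y across it to the robot's side, z up. Bed top at z = 10 mm, x = -160 to +170 mm, open at the -x end; side walls up to z = 20 mm, lane 53 mm wide between them (y = -26.5 to +26.5). The row of four, when home, fills x = -18 to +150 mm
- stop_face (a point): point on the face of the dark steel end stop, mid-lane, 30 mm above the bench, at rail x = +150, y = 0. The stop is 65 mm wide, its top 46 mm above the bench
- carrier1: black plastic carrier holding three small green boards upright between two black end plates; 42 mm long along the rail, 50 mm wide, 40 mm high, 0.08 to 0.17 kg; flat front and back faces. Origin at the centre of its underside, x towards the stop, z up. First of the row, next to the stop; home at rail x = +129 mm, its underside on the bed at z = 10 mm. It starts 50 to 100 mm short of the stop.
- carrier2: second of the row, the same carrier as carrier1 and touching it; home at rail x = +87 mm
- carrier3: third of the row, the same carrier; home at rail x = +45 mm
- carrier4: last of the row (farthest from the stop), the same carrier; home at rail x = +3 mm. Its free back face is the one to push. The whole row takes about 3 to 8 N to slide.
- row_back (a point): centre of carrier4's back face, 20 mm above its underside (30 mm above the bench)
- bolt (a joint): travel in m of the steel retaining bolt across the rail, along rail -y: 0 = drawn back (open), 0.040 = fully closed; starts at 0 to 0.005. About 2 N of friction, no spring. A bar 14 mm wide at rail x = -28 mm, 22 to 32 mm above the bench, tip at rail y = +37 open, -3 mm closed. It passes 3 mm behind the row when that is home; else it hits the last carrier
- bolt_tab (a point): centre of the outer face (facing rail +y) of the dark upright tab on the bolt's outer end; moves with the bolt; push it towards the rail. Tab 24 mm wide, 8 mm thick, 22 to 56 mm above the bench; this point is 42 mm up, at rail x = -28, y = +97 mm at travel 0 and +57 at 0.040. Fixed guide below: y = +33 to +84, 40 mm wide, 20 mm high, cheeks to 34 mm high out to y = +66
- spare_carrier: a fifth, identical carrier standing on the bench beside the rail, not part of the row; leave it. Origin at the centre of its underside
- jar: clear jar with steel cap, diameter 44 mm, 60 mm high, on the bench; leave it. Origin under its centre
- tape: grey roll of tape lying flat, diameter 70 mm, 18 mm high; leave it. Origin under its centre
- loose_board: green board lying flat, 70 x 50 x 5 mm (8 mm with its chips); leave it. Origin under its centre
- screwdriver: screwdriver with black handle, 170 mm long along its x, less than 40 mm high, lying beyond the stop; leave it
- brush: wooden-handled brush, 160 mm long along its x, less than 40 mm high, lying on the robot's side of the rail; leave it
- tweezers: steel tweezers, 110 mm long along x, 5 mm high, lying on the robot's side of the rail; leave them. Origin under the middle
Not all that is in view belongs to the job. What is shaped like the carrier4 but yellow is not meant.

How it is judged:
By the outcome, as a careful person would: the job done as asked, in the order asked, and still so for the second after the job is handed in, with the robot touching nothing.
It also fails if it takes over 42 s, if anything falls off the work surface, if the arm or the gripper's body presses on something with over 40 N, if the wrist force passes 120 N, or if a joint passes its speed limit or range.

### The arm

A 7-joint arm with a two-finger parallel gripper is mounted at the origin on the work surface. World frame = base frame: x ahead of the robot, y to its left, z up, the work surface at z = 0. Lengths are in m, angles in rad, forces in N, time in s.
With the tool pointing down it reaches from about 0.35 to 0.9 m from the base axis. Payload 7.2 kg.
Tool frame: the origin (TCP) lies at the very end of the fingers, on their centre line; the grasp point (between the pads) lies robot.hold_point_z behind it (robot.hold_point_z is the distance from the TCP to the grasp point, in m); z points along the fingers, x is the direction in which the jaws open and shut, and the axes are right-handed (so a half turn about z gives the same grasp; the last joint's range is limited). The gripper opens to 88 mm and grips with 3 to 60 N. Pads are 20 mm wide; open, the fingers measure 115 mm over their backs; the gripper's body (75 mm by 178 mm) begins 61 mm behind the grasp point.
Start: joints at [-1.208, 0.411, -0.013, 1.596, 0.006, 1.134, -0.082], TCP at [0.261, 0.568, 0.2] pointing down, gripper open.
Joint ranges: [-2.95, 2.95], [-0.29, 1.99], [-1.47, 1.44], [0.14, 2.54], [-1.03, 4.17], [0.13, 1.85], [-2.86, 2.86]. Speed limits (rad/s): [2.39, 2.39, 3.01, 3.01, 3.14, 3.14, 3.14].

### API

Orientations are given as a 3x3 rotation matrix whose columns are the frame's x, y, z axes.
In Python, from plant import robot gives the robot as it stands. The module is installed in compiled form; this text tells all that it offers.
- The arm moves only by the tool send_rows, never from a script. Its argument "rows" is a list of rows, each a list of 3 entries, a list of its own where there are three numbers: the shift along the tool's x, y, z in mm, then the turn about the tool's z in rad, then the closure, from 0 (fully open) to 1 (shut). In form: [[[tx, ty, tz], twist, gripper], ...]. A call has 1 to 12 rows; each row is the pose to reach, as a shift and turn from the pose measured when the call began, along the tool's axes at that moment; what a row does not reach only later rows make up. A row lasts 1/12 s, in which the tool goes at most 41.7 mm and 7.16 degrees, less where a joint would pass 70% of its speed; a pose out of reach is approached as far as the arm can. A call with a gripper value outside its range is refused whole. The fingers move at their own pace and stop on an object; "force" is the grip in N (left out, the last holds). Time passes only in rows, so rows that repeat a pose let the fingers close. It gives the time, the measured TCP pose, the force and the opening at its end, in the units of the state.
- robot.read_state(): the state, without advancing time (a new reading comes with each control period).
- robot.grab_frame(name): name is "side" or "top"; returns (picture, depth): 400x640x3 uint8, red, green, blue; 400x640 float32, m along the optical axis (not along the pixel's ray), 0 where there is no reading.
- robot.camera_model(name): a dict with "intrinsics" (3x3 intrinsics, pixels), "T" (4x4, takes a point from camera to world coordinates). Camera axes: x right, y up, looking along -z (the intrinsics and any distortion apply to the point x, -y, -z); pixel columns grow to the right and rows downward; lengths in m; the calibration is good to about 2 mm. A picture is of the moment at which its call begins. camera_model takes no time and is no camera call.
- robot.hand_in(): hands the job in, once; it reports no verdict.
Trained networks look in the newest picture that a camera, given by its name, has taken for a name from the list of things; names that differ only in an ending like _2 or _b are one class to them, and where a whole thing is asked for, a point or a joint stands for the part that bears it (a point fixed in the world has none). Each returns a list of dicts, best first, with "score" (0 to 1); they miss things now and then, are a little off and sometimes report something else, mostly with a low value. They report only what shows in the picture. A call takes as long as a camera call. They do not tell look-alikes from the thing itself.
- robot.outline_of(thing, camera): "mask" (400x640 bool, what is visible of it) and "point" ([column, row] in pixels, amid what is visible of it).
The state is a dict: "clock": time; "qpos": joint angles; "joint_vel": joint speeds; "joint_torque": joint torques, N m; "position": TCP position; "tool_rot": TCP orientation; "wrist_force": force on the tool from outside, world axes, zero at the start; "torque": the same for the moment, N m; "gripper_width": finger opening in m.
Only numpy, scipy, OpenCV 4.12 (cv2) and the standard library are available. Lean on these libraries where they do the work, as an engineer would, in place of code of your own. Each camera call takes 0.05 s, during which the arm holds its last target.

## Working session

There is one attempt and no reset: what is moved stays moved. The work goes in short steps, Python scripts to look and compute and a tool call to move; the robot and the scene stay as the last step left them, time stands still between calls to the robot, and variables do not carry over. Pictures are saved under pics/ and viewed, and the job is handed in when it is done.

Besides the shell and the picture viewer there is one more tool, called after ">>>" as name(argument=value, ...), one argument or row to a line, values as JSON. send_rows: Moves the arm, as the interface text tells. Its arguments: {"type":"object","properties":{"rows":{"type":"array"},"force":{"type":"number"}},"required":["rows"]}

```bash
mkdir -p pics; cat > h.py <<'E'
import numpy as np,cv2
from plant import robot
def grab(n,tag):
    p,d=robot.grab_frame(n); cv2.imwrite(f'pics/{tag}.png',p[:,:,::-1]); np.save(f'pics/{tag}.npy',d); return p,d
def cloud(n,d):
    m=robot.camera_model(n);K=m['intrinsics'];T=m['T']
    v,u=np.mgrid[:400,:640]
    X=(u-K[0,2])/K[0,0]*d;Y=(v-K[1,2])/K[1,1]*d
    P=np.stack([X,-Y,-d],-1)
    return P@T[:3,:3].T+T[:3,3]
E
python3 - <<'E'
from h import *
print(robot.hold_point_z, robot.read_state())
for n in('top','side'):
    p,d=grab(n,n+'0'); m=robot.camera_model(n); print(m)
E
```

```text
0.0187 {'clock': 0.0, 'qpos': array([-1.20816374,  0.4118716 , -0.01270035,  1.59701549,  0.00560168,
        1.13430085, -0.08215404]), 'joint_vel': array([-2.00972328e-04, -9.11515481e-04,  1.04025410e-03, -1.43906370e-03,
        1.49499666e-05,  1.62526032e-04, -1.70453026e-03]), 'joint_torque': array([ 1.44014783e-03, -5.87941504e+01,  6.42575081e-01, -2.91081709e+01,
       -5.37241716e-02,  1.80522708e-02,  1.72545761e-04]), 'position': array([0.26084355, 0.56738527, 0.19903849]), 'tool_rot': array([[ 4.17572083e-01,  9.08643638e-01, -5.43486762e-04],
       [ 9.08642469e-01, -4.17572420e-01, -1.46192749e-03],
       [-1.55531620e-03,  1.16624955e-04, -9.99998784e-01]]), 'wrist_force': array([-0.07234625, -0.3433393 , -0.83679304]), 'torque': array([ 0.02115002, -0.03749763, -0.01000344]), 'gripper_width': 0.08786190055401193}
{'intrinsics': array([[451.73418875,   0.        , 323.80499131],
       [  0.        , 451.73418875, 198.67039499],
       [  0.        ,   0.        ,   1.        ]]), 'T': array([[-5.80060558e-02,  9.71255887e-01, -2.30862081e-01,
         3.49163862e-01],
       [-9.98316201e-01, -5.64908424e-02,  1.31737616e-02,
         8.98595462e-02],
       [-2.46499903e-04,  2.31237513e-01,  9.72897298e-01,
         9.84821552e-01],
       [ 0.00000000e+00,  0.00000000e+00,  0.00000000e+00,
         1.00000000e+00]])}
{'intrinsics': array([[480.42313233,   0.        , 313.51603238],
       [  0.        , 480.42313233, 199.08020505],
       [  0.        ,   0.        ,   1.        ]]), 'T': array([[ 0.81709014,  0.41014497, -0.40514787,  0.16132182],
       [-0.57636524,  0.59689815, -0.55813592, -0.43216306],
       [ 0.01291537,  0.68956051,  0.72411291,  0.75248292],
       [ 0.        ,  0.        ,  0.        ,  1.        ]])}
```

View pics/top0.png

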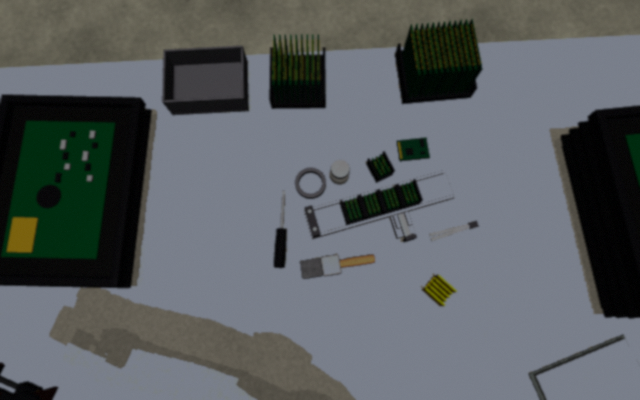

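View pics/side0.png

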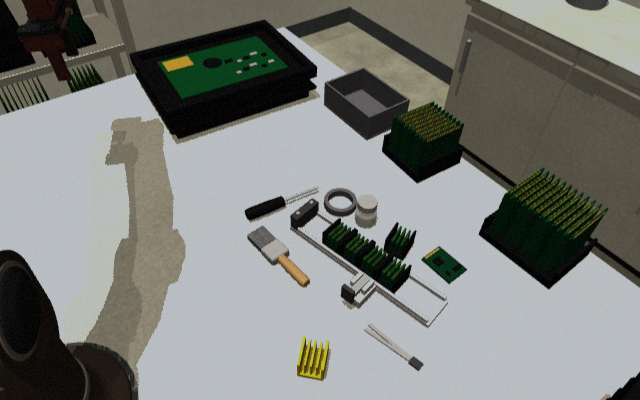

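```bash
python3 - <<'E'
from h import *
ims=[]
for n in('top','side'):
    d=np.load(f'pics/{n}0.npy');P=cloud(n,d);c=cv2.imread(f'pics/{n}0.png')
    ok=(d>0)&(P[...,0]>.25)&(P[...,0]<.65)&(P[...,1]>-.35)&(P[...,1]<.25)
    t=P[ok]; print(n,np.median(t[:,2]), np.percentile(t[:,2],[1,5,95,99]))
    s=1000
    im=np.zeros((400,600,3),np.uint8)
    # image: up = +x, left = +y
    r=((.65-t[:,0])*s).astype(int);q=((.25-t[:,1])*s).astype(int)
    z=t[:,2]; o=np.argsort(z)
    col=cv2.applyColorMap(np.clip(z*4000,0,255).astype(np.uint8)[:,None],cv2.COLORMAP_JET)[:,0]
    for i in o: cv2.circle(im,(q[i],r[i]),1,col[i].tolist(),-1)
    cv2.imwrite(f'pics/h_{n}.png',im)
    for th in ['carrier4','bolt_tab','rail','bolt','stop_face','row_back']:
        try:
            for m in robot.outline_of(th,n)[:6]:
                k=m['mask']&(d>0); print(n,th,round(m['score'],2),m['point'],m['mask'].sum(),np.median(P[k],0).round(4))
        except Exception as e: print(th,e)
E
```

```text
top -3.773462273948258e-05 [-0.0045704  -0.00329093  0.03132405  0.04981469]
top carrier4 0.91 [373.7, 207.6] 470 [ 0.5544 -0.0266  0.0412]
top carrier4 0.86 [439.2, 288.1] 636 [ 0.3693 -0.1498  0.0276]
top carrier4 0.78 [392.0, 197.1] 499 [ 0.5649 -0.0675  0.0421]
top carrier4 0.64 [450.6, 228.6] 241 [ 0.4945 -0.1973  0.0029]
top bolt_tab 0.49 [404.1, 232.8] 242 [ 0.4959 -0.0912  0.0321]
top rail 0.69 [397.8, 213.6] 3117 [ 0.5428 -0.0764  0.0126]
top bolt 0.64 [407.5, 227.7] 213 [ 0.5009 -0.0911  0.0323]
top stop_face 0.79 [391.9, 212.5] 3210 [ 0.5439 -0.0735  0.013 ]
top row_back 0.58 [410.6, 194.0] 485 [ 0.5732 -0.1095  0.0421]
top row_back 0.58 [436.9, 289.5] 618 [ 0.3685 -0.1499  0.0292]
side -0.0007206363833096585 [-0.00415446 -0.00322924  0.0369673   0.0490237 ]
side carrier4 0.96 [350.0, 244.7] 589 [ 0.5465 -0.0238  0.0406]
side carrier4 0.86 [313.5, 363.0] 1014 [ 0.3636 -0.1573  0.0169]
side carrier4 0.82 [371.1, 258.4] 710 [ 0.5553 -0.0651  0.0399]
side carrier4 0.77 [333.9, 233.9] 555 [0.5355 0.0184 0.0404]
side carrier4 0.62 [393.7, 273.4] 817 [ 0.5698 -0.1122  0.0371]
side bolt_tab 0.82 [349.9, 289.0] 387 [ 0.4836 -0.0967  0.032 ]
side bolt_tab 0.24 [401.0, 239.2] 715 [ 0.6365 -0.0565  0.0238]
side rail 0.75 [364.0, 286.4] 4239 [ 0.5447 -0.1065  0.012 ]
side bolt 0.86 [354.1, 289.1] 298 [ 0.4808 -0.0981  0.0329]
side stop_face 0.74 [363.3, 283.6] 4159 [ 0.5443 -0.1067  0.0121]
side row_back 0.9 [311.0, 361.8] 962 [ 0.3634 -0.1578  0.0156]
side row_back 0.79 [387.6, 277.0] 829 [ 0.5696 -0.1124  0.0365]
side row_back 0.73 [393.1, 345.2] 533 [ 0.4942 -0.203   0.0022]
side row_back 0.24 [442.5, 263.6] 816 [ 0.6847 -0.1379  0.0038]
```

View pics/h_top.png

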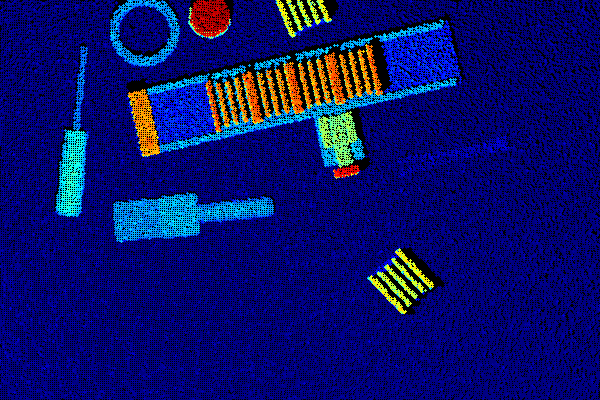

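View pics/h_side.png

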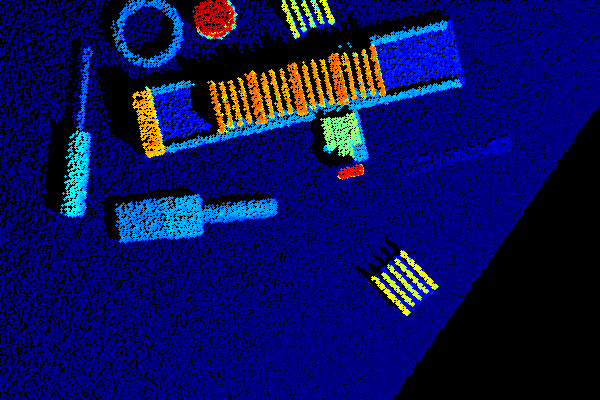

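```bash
python3 - <<'E'
from h import *
from scipy.optimize import minimize
for n in('top','side'):
    d=np.load(f'pics/{n}0.npy');P=cloud(n,d);ok=(d>0);t=P[ok]
    t=t[(t[:,0]>.4)&(t[:,0]<.65)&(t[:,1]>-.25)&(t[:,1]<.15)]
    def rl(th,o,t):
        ex=np.array([-np.sin(th),np.cos(th)]);ey=np.array([-ex[1],ex[0]])
        q=t[:,:2]-o; return q@ex,q@ey
    # grid search theta for sharpest across-profile of wall+bed heights
    best=None
    o=np.array([.545,-.06])
    for th in np.radians(np.arange(11,16,.1)):
        x,y=rl(th,o,t); k=(np.abs(y)<.045)&(x>-.16)&(x<.16)&(t[:,2]<.026)
        b=np.digitize(y[k],np.arange(-.045,.045,.001)); z=t[k,2]
        e=sum(((z[b==i]-z[b==i].mean())**2).sum() for i in np.unique(b))/k.sum()
        if best is None or e<best[0]: best=(e,th)
    th=best[1]; print(n,'theta',np.degrees(th))
    x,y=rl(th,o,t)
    k=(x>-.15)&(x<.10)&(t[:,2]<.026)
    for a in np.arange(-.042,.042,.001):
        m=k&(y>=a)&(y<a+.001)
        if m.sum(): print(round(a*1000),m.sum(),(t[m,2].mean()*1000).round(1),end=' | ')
    print()
    k=(np.abs(y)<.02)
    print('profile x: max z')
    for a in np.arange(-.18,.18,.002):
        m=k&(x>=a)&(x<a+.002)
        if m.sum(): print(round(a*1000),m.sum(),(np.percentile(t[m,2],80)*1000).round(0),end=' | ')
    m=(t[:,2]>.05)&(y>.05); print('\ntab top',x[m].min(),x[m].max(),y[m].min(),y[m].max(),m.sum(),np.median(x[m]),np.median(y[m]))
E
```

```text
top theta 12.999999999999993
-42 18 14.0 | -41 19 11.5 | -40 21 12.9 | -39 16 12.7 | -38 19 13.6 | -37 22 14.1 | -36 17 12.5 | -35 21 12.4 | -34 21 12.7 | -33 19 14.0 | -32 20 12.8 | -31 22 13.7 | -30 16 11.1 | -29 24 13.0 | -28 20 15.2 | -27 19 11.3 | -26 24 11.6 | -25 17 13.3 | -24 20 14.4 | -23 18 12.3 | -22 21 13.3 | -21 21 13.2 | -20 23 11.9 | -19 20 12.8 | -18 21 11.1 | -17 15 13.4 | -16 18 12.8 | -15 21 14.5 | -14 20 12.0 | -13 23 14.3 | -12 23 13.2 | -11 19 12.2 | -10 17 12.7 | -9 16 13.0 | -8 22 13.6 | -7 21 12.7 | -6 22 13.3 | -5 20 13.7 | -4 23 12.7 | -3 29 13.4 | -2 20 13.1 | -1 28 14.3 | 0 29 14.7 | 1 53 16.3 | 2 47 14.6 | 3 46 15.1 | 4 83 14.5 | 5 8 14.7 | 6 28 18.8 | 7 50 19.5 | 8 56 19.2 | 9 42 19.3 | 10 56 19.5 | 11 83 15.4 | 12 146 8.4 | 13 44 1.2 | 14 43 0.9 | 15 41 1.0 | 16 44 0.0 | 17 38 0.6 | 18 43 -0.2 | 19 43 1.3 | 20 43 -0.1 | 21 49 0.7 | 22 39 0.8 | 23 47 -0.2 | 24 41 0.4 | 25 36 -0.5 | 26 46 0.7 | 27 40 -0.6 | 28 44 0.5 | 29 44 0.3 | 30 42 -0.2 | 31 44 0.8 | 32 39 -0.6 | 33 43 0.5 | 34 46 0.4 | 35 46 1.5 | 36 39 -0.0 | 37 44 0.1 | 38 47 0.6 | 39 42 -0.4 | 4
[... 5684 characters left out ...]
 98 7 15.0 | 100 15 18.0 | 102 8 11.0 | 104 17 17.0 | 106 11 9.0 | 108 21 17.0 | 110 11 10.0 | 112 17 13.0 | 114 18 13.0 | 116 19 16.0 | 118 16 14.0 | 120 20 12.0 | 122 19 13.0 | 124 19 11.0 | 126 15 14.0 | 128 17 11.0 | 130 18 15.0 | 132 19 10.0 | 134 19 13.0 | 136 18 13.0 | 138 14 11.0 | 140 21 11.0 | 142 18 18.0 | 144 14 12.0 | 146 16 10.0 | 148 23 10.0 | 150 14 18.0 | 152 99 37.0 | 154 73 43.0 | 156 23 45.0 | 158 30 45.0 | 160 24 45.0 | 162 25 46.0 | 164 25 45.0 | 166 28 45.0 | 168 22 44.0 | 170 14 44.0 | 172 3 -1.0 | 174 3 -1.0 | 176 4 -0.0 | 178 4 -0.0 | 
tab top -0.036625794597793464 -0.013264917520705537 0.0689236829675447 0.079259557479993 78 -0.025325772813477573 0.0753462800004268
```

```bash
cat >> h.py <<'E'
def setrail(th,o):
    global EX,EY,O
    EX=np.array([-np.sin(th),np.cos(th)]);EY=np.array([-EX[1],EX[0]]);O=np.array(o)
def rail(p): q=np.asarray(p)[...,:2]-O; return np.stack([q@EX,q@EY],-1)
E
python3 - <<'E'
import h
from h import *
o0=np.array([.545,-.06])
for n in('top','side'):
    d=np.load(f'pics/{n}0.npy');P=cloud(n,d);t=P[d>0]
    t=t[(t[:,0]>.4)&(t[:,0]<.68)&(t[:,1]>-.3)&(t[:,1]<.15)]
    best=[]
    for deg in np.arange(11,16,.1):
        th=np.radians(deg);setrail(th,o0);x,y=(rail(t)+[-.004,.020]).T
        k=(np.abs(y)<.042)&((x<-.09)|((x>.10)))&(x>-.15)&(x<.14)&(t[:,2]<.026)
        b=np.digitize(y[k],np.arange(-.045,.045,.001)); z=t[k,2]
        best.append((sum(((z[b==i]-z[b==i].mean())**2).sum() for i in np.unique(b))/k.sum(),deg))
    best.sort(); print(n,best[:4]); 
    th=np.radians(best[0][1]);setrail(th,o0);x,y=(rail(t)+[-.004,.020]).T
    k=((x<-.09)|((x>.10)))&(x>-.15)&(x<.14)&(t[:,2]<.026)
    for a in np.arange(-.04,.04,.001):
        m=k&(y>=a)&(y<a+.001)
        if m.sum(): print(round(a*1000),(t[m,2].mean()*1000).round(1),end=' | ')
    print()
    m=(t[:,2]>.041)&(abs(y)<.04)&(x>.13);print('stop',np.percentile(x[m],[1,3,97,99]),np.percentile(y[m],[1,3,50,97,99]))
    m=(t[:,2]>.041)&(abs(y)<.04)&(x<.12);print('row',np.percentile(x[m],[.5,1,99,99.5]),np.percentile(y[m],[1,3,97,99]))
    m=(t[:,2]>.05)&(y>.06)&(x<.1);print('tab',np.percentile(x[m],[3,50,97]),np.percentile(y[m],[3,50,97]))
    setrail(th,o0-(-.004*h.EX+.020*h.EY)); print(h.O,h.EX,h.EY)
E
```

```text
top [(np.float64(7.353321189917172e-06), np.float64(12.899999999999993)), (np.float64(7.359606178634065e-06), np.float64(12.999999999999993)), (np.float64(7.549916332540375e-06), np.float64(13.099999999999993)), (np.float64(7.751989674629121e-06), np.float64(12.799999999999994))]
-40 -1.5 | -39 0.4 | -38 -0.1 | -37 1.2 | -33 17.7 | -32 19.8 | -31 20.1 | -30 19.1 | -29 19.0 | -28 18.1 | -27 14.1 | -26 9.7 | -25 9.3 | -24 10.1 | -23 9.8 | -22 9.9 | -21 9.9 | -20 9.4 | -19 9.3 | -18 9.3 | -17 9.9 | -16 9.4 | -15 10.3 | -14 9.6 | -13 10.2 | -12 9.1 | -11 9.7 | -10 9.5 | -9 9.2 | -8 10.6 | -7 10.0 | -6 9.3 | -5 9.8 | -4 9.8 | -3 9.1 | -2 9.2 | -1 9.5 | 0 9.3 | 1 9.4 | 2 9.3 | 3 10.1 | 4 10.2 | 5 9.1 | 6 10.1 | 7 9.2 | 8 9.7 | 9 9.8 | 10 9.9 | 11 10.0 | 12 9.6 | 13 9.9 | 14 8.7 | 15 10.0 | 16 9.6 | 17 9.1 | 18 9.7 | 19 9.6 | 20 9.6 | 21 9.5 | 22 10.0 | 23 9.8 | 24 9.6 | 25 12.9 | 26 18.5 | 27 18.9 | 28 19.0 | 29 19.7 | 30 19.6 | 31 13.3 | 32 8.2 | 33 -0.5 | 34 -1.5 | 35 -0.2 | 36 -0.2 | 37 -0.9 | 38 -0.8 | 39 -0.3 | 
stop [0.15262857 0.15304911 0.16965386 0.17006091] [-0.03121302 -0.030014
[... 942 characters left out ...]
2 8.7 | 3 9.1 | 4 8.7 | 5 8.5 | 6 8.6 | 7 8.5 | 8 8.7 | 9 8.8 | 10 8.7 | 11 8.4 | 12 9.2 | 13 8.5 | 14 8.8 | 15 8.7 | 16 8.5 | 17 8.5 | 18 8.8 | 19 8.4 | 20 8.7 | 21 9.2 | 22 10.5 | 23 12.1 | 26 16.6 | 27 17.2 | 28 18.3 | 29 18.3 | 30 18.4 | 31 13.8 | 32 9.4 | 33 9.4 | 34 5.8 | 35 1.1 | 36 -1.1 | 37 -1.3 | 38 -1.3 | 39 -1.7 | 
stop [0.14849719 0.14894054 0.16678378 0.16723019] [-0.02980267 -0.02904773  0.00459255  0.03341878  0.03398329]
row [-0.07943329 -0.07923842  0.08845654  0.08910161] [-0.02309387 -0.0211822   0.02513415  0.02636727]
tab [-0.04027964 -0.02945689 -0.01824112] [0.08969939 0.09531749 0.09869217]
[ 0.56360222 -0.05163595] [-0.22325012  0.97476119] [-0.97476119 -0.22325012]
```

>>> send_rows(
  rows=[
    [[-40, 10, 0], 0.1, 1],
    [[-80, 20, 0], 0.2, 1],
    [[-120, 30, 0], 0.3, 1],
    [[-150, 60, 0], 0.4, 1],
    [[-180, 90, 0], 0.5, 1],
    [[-205, 120, 0], 0.6, 1],
    [[-230, 150, 0], 0.7, 1],
    [[-255, 180, 0], 0.8, 1],
    [[-280, 210, 0], 0.9, 1],
    [[-305, 245, 0], 0.915, 1],
    [[-325, 275, 0], 0.915, 1],
    [[-345, 305, 0], 0.915, 1],
  ],
  force=30,
)

```text
clock: 1.7
position: [0.3948, 0.125, 0.2004]
tool_rot: [[0.975, 0.222, 0.001], [0.222, -0.975, 0.001], [0.001, -0.001, -1.0]]
wrist_force: [1.4, 1.2, 0.1]
gripper_width: 0.0114
```

```bash
cat >> h.py <<'E'
setrail(np.radians(12.9),[.5636,-.0516])
def where():
    s=robot.read_state();R=s['tool_rot'];p=s['position']
    print('t',s['clock'],'p',p.round(4),'rail',(rail(p)*1000).round(1),'F',s['wrist_force'].round(1),'Frail',(s['wrist_force'][:2]@np.array([EX,EY]).T).round(1),'w',s['gripper_width'].round(4),'xang',np.degrees(np.arctan2(R[1,0],R[0,0])).round(2),'zt',R[:,2].round(3));return s
def shift(xr,yr,z):
    s=robot.read_state();R=s['tool_rot'];w=O+xr/1000*EX+yr/1000*EY
    print('shift',((R.T@(np.r_[w,z/1000]-s['position']))*1000).round(1))
E
python3 -c "
from h import *
where();shift(-115,0,150)"
```

```text
Traceback (most recent call last):
  File "h.py", line 18, in where
    print('t',s['clock'],'p',p.round(4),'rail',(rail(p)*1000).round(1),'F',s['wrist_force'].round(1),'Frail',(s['wrist_force'][:2]@np.array([EX,EY]).T).round(1),'w',s['gripper_width'].round(4),'xang',np.degrees(np.arctan2(R[1,0],R[0,0])).round(2),'zt',R[:,2].round(3));return s
                                                                                                                                                                     ^^^^^^^^^^^^^^^^^^^^^^^^
AttributeError: 'float' object has no attribute 'round'
```

```bash
sed -i "s/s\['gripper_width'\].round(4)/round(s['gripper_width'],4)/" h.py; python3 -c "
from h import *
where();shift(-115,0,150);shift(-115,0,31)"
```

```text
t 1.7 p [0.3948 0.125  0.2004] rail [209.9 125.1] F [1.4 1.2 0.1] Frail [ 0.8 -1.6] w 0.0114 xang 12.86 zt [ 0.001  0.001 -1.   ]
shift [125.3 324.8  50.3]
shift [125.1 324.9 169.3]
```

>>> send_rows(
  rows=[
    [[14, 36, 5], 0, 1],
    [[28, 72, 10], 0, 1],
    [[42, 108, 15], 0, 1],
    [[56, 145, 20], 0, 1],
    [[70, 182, 25], 0, 1],
    [[84, 218, 30], 0, 1],
    [[98, 254, 40], 0, 1],
    [[112, 290, 50], 0, 1],
    [[125, 325, 60], 0, 1],
    [[125, 325, 90], 0, 1],
    [[125, 325, 105], 0, 1],
    [[125, 325, 110], 0, 1],
  ],
)

```text
clock: 2.7
position: [0.5875, -0.1641, 0.0873]
tool_rot: [[0.975, 0.221, -0.003], [0.221, -0.975, 0.002], [-0.003, -0.002, -1.0]]
wrist_force: [-0.5, 0.1, -0.1]
gripper_width: 0.0003
```

```bash
python3 -c "
from h import *
where();shift(-115,0,31)
grab('side','side1');grab('top','top1')"
```

```text
t 2.7 p [ 0.5875 -0.1641  0.0873] rail [-115.     1.8] F [-0.5  0.1 -0.1] Frail [0.2 0.4] w 0.0003 xang 12.8 zt [-0.003  0.002 -1.   ]
shift [ 2.   0.1 56.3]
```

View pics/side1.png

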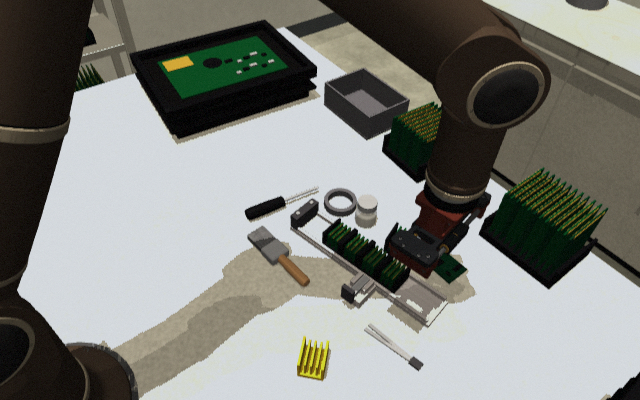

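>>> send_rows(
  rows=[
    [[2, 0, 25], 0, 1],
    [[2, 0, 45], 0, 1],
    [[2, 0, 57], 0, 1],
    [[2, 0, 62], 0, 1],
    [[2, 0, 62], 0, 1],
    [[2, -5, 62], 0, 1],
    [[2, -10, 62], 0, 1],
    [[2, -15, 62], 0, 1],
    [[2, -17, 62], 0, 1],
    [[2, -19, 62], 0, 1],
  ],
)

```text
clock: 3.63
position: [0.5864, -0.1437, 0.0281]
tool_rot: [[0.975, 0.224, -0.0], [0.224, -0.975, 0.002], [0.0, -0.002, -1.0]]
wrist_force: [0.1, 0.3, -0.5]
gripper_width: 0.0005
```

```bash
python3 -c "
from h import *
where()"
```

```text
t 3.6333 p [ 0.5864 -0.1437  0.0281] rail [-94.9  -1.7] F [ 0.1  0.3 -0.5] Frail [ 0.3 -0.2] w 0.0005 xang 12.92 zt [-0.     0.002 -1.   ]
```

>>> send_rows(
  rows=[
    [[-1, -2, 2], 0, 1],
    [[-1.5, -4, 2], 0, 1],
    [[-1.5, -6, 2], 0, 1],
    [[-1.5, -8, 2], 0, 1],
    [[-1.5, -10, 2], 0, 1],
    [[-1.5, -13, 2], 0, 1],
    [[-1.5, -16, 2], 0, 1],
    [[-1.5, -19, 2], 0, 1],
    [[-1.5, -22, 2], 0, 1],
  ],
)

```text
clock: 4.38
position: [0.58, -0.1224, 0.0261]
tool_rot: [[0.975, 0.223, 0.0], [0.223, -0.975, 0.002], [0.0, -0.001, -1.0]]
wrist_force: [0.1, -3.4, -1.2]
gripper_width: 0.001
```

```bash
python3 -c "
from h import *
where()"
```

```text
t 4.3833 p [ 0.58   -0.1224  0.0261] rail [-72.7  -0.2] F [ 0.1 -3.4 -1.2] Frail [-3.3  0.6] w 0.001 xang 12.91 zt [ 0.     0.002 -1.   ]
```

>>> send_rows(
  rows=[
    [[0, -3, 0], 0, 1],
    [[0, -6, 0], 0, 1],
    [[0, -9, 0], 0, 1],
    [[0, -12, 0], 0, 1],
    [[0, -15, 0], 0, 1],
    [[0, -18, 0], 0, 1],
    [[0, -21, 0], 0, 1],
    [[0, -24, 0], 0, 1],
    [[0, -27, 0], 0, 1],
    [[0, -30, 0], 0, 1],
    [[0, -33, 0], 0, 1],
    [[0, -35, 0], 0, 1],
  ],
)

```text
clock: 5.38
position: [0.5721, -0.0878, 0.0261]
tool_rot: [[0.975, 0.224, -0.0], [0.224, -0.975, 0.002], [0.0, -0.002, -1.0]]
wrist_force: [1.0, -2.2, -0.7]
gripper_width: 0.0005
```

```bash
python3 -c "
from h import *
where();grab('top','top2');grab('side','side2');where()"
```

```text
t 5.3833 p [ 0.5721 -0.0878  0.0261] rail [-37.1  -0.2] F [ 1.  -2.2 -0.7] Frail [-2.4 -0.5] w 0.0005 xang 12.93 zt [-0.     0.002 -1.   ]
t 5.4833 p [ 0.5721 -0.0875  0.0261] rail [-36.9  -0.3] F [ 0.2 -0.1 -0.3] Frail [-0.1 -0.2] w 0.0002 xang 12.95 zt [-0.     0.002 -1.   ]
```

View pics/side2.png

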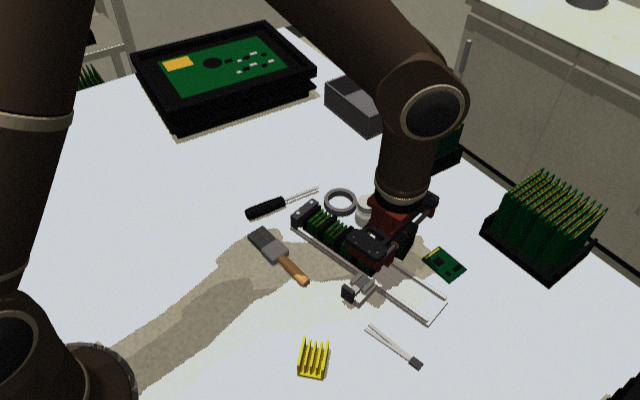

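>>> send_rows(
  rows=[
    [[0, -2, 0], 0, 1],
    [[0, -4, 0], 0, 1],
    [[0, -6, 0], 0, 1],
    [[0, -7.5, 0], 0, 1],
    [[0, -8.5, 0], 0, 1],
    [[0, -9.5, 0], 0, 1],
  ],
)

```text
clock: 5.98
position: [0.5701, -0.0787, 0.0262]
tool_rot: [[0.975, 0.224, 0.0], [0.224, -0.975, 0.001], [0.0, -0.001, -1.0]]
wrist_force: [1.0, -5.0, -0.2]
gripper_width: 0.0005
```

```bash
python3 -c "
from h import *
where()"
```

```text
t 5.9833 p [ 0.5701 -0.0787  0.0262] rail [-27.9  -0.2] F [ 1.  -5.  -0.2] Frail [-5.1  0.1] w 0.0005 xang 12.94 zt [ 0.     0.001 -1.   ]
```

>>> send_rows(
  rows=[
    [[0, -0.7, 0], 0, 1],
    [[0, -1.4, 0], 0, 1],
    [[0, -2.0, 0], 0, 1],
  ],
)

```text
clock: 6.23
position: [0.57, -0.0786, 0.0265]
tool_rot: [[0.975, 0.223, 0.001], [0.223, -0.975, -0.001], [0.001, 0.001, -1.0]]
wrist_force: [1.5, -8.0, -0.4]
gripper_width: 0.0007
```

```bash
python3 -c "
from h import *
where()"
```

```text
t 6.2333 p [ 0.57   -0.0786  0.0265] rail [-27.8  -0.2] F [ 1.5 -8.  -0.4] Frail [-8.1  0.3] w 0.0007 xang 12.87 zt [ 0.001 -0.001 -1.   ]
```

>>> send_rows(
  rows=[
    [[0, -1.5, 0], 0, 1],
    [[0, -3, 0], 0, 1],
    [[0, -4.5, 0], 0, 1],
    [[0, -4.5, 0], 0, 1],
  ],
)

```text
clock: 6.57
position: [0.5698, -0.0784, 0.027]
tool_rot: [[0.975, 0.22, 0.004], [0.22, -0.975, -0.006], [0.003, 0.006, -1.0]]
wrist_force: [2.1, -11.7, 0.0]
gripper_width: 0.0002
```

```bash
python3 -c "
from h import *
where()"
```

```text
t 6.5667 p [ 0.5698 -0.0784  0.027 ] rail [-27.5  -0.1] F [  2.1 -11.7   0. ] Frail [-11.9   0.5] w 0.0002 xang 12.72 zt [ 0.004 -0.006 -1.   ]
```

>>> send_rows(
  rows=[
    [[0, 3, 0], 0, 1],
    [[0, 8, 0], 0, 1],
    [[0, 15, 0], 0, 1],
    [[0, 20, 0], 0, 1],
    [[0, 20, -25], 0, 1],
    [[0, 20, -55], 0, 1],
    [[0, 20, -85], 0, 1],
    [[-30, 12, -85], 0, 1],
    [[-65, 6, -85], 0, 1],
    [[-100, 3, -85], 0, 1],
    [[-130, 0, -85], 0, 1],
    [[-140, 0, -85], 0, 1],
  ],
)

```text
clock: 7.57
position: [0.4282, -0.1088, 0.1112]
tool_rot: [[0.976, 0.219, 0.001], [0.219, -0.976, -0.003], [0.0, 0.003, -1.0]]
wrist_force: [0.7, -0.1, -0.0]
gripper_width: 0.0006
```

```bash
python3 -c "
from h import *
where();shift(-28,130,40)
for n in('top','side'):
    p,d=grab(n,n+'3');t=cloud(n,d)[d>0];x,y=rail(t).T;z=t[:,2]
    m=(z>.041)&(z<.056)&(abs(y)<.022)&(x>-.15)&(x<.18);print(n,'xs',np.percentile(x[m],[1,2,98,99]).round(4))
    m=(z<.03)&(abs(y)<.02)&(x<.175)&(x>.10);print(m.sum())
    m=(z>.05)&(z<.062)&(y>.05)&(y<.11)&(x<.05)&(x>-.09);print('tab',m.sum(),np.percentile(x[m],[3,50,97]).round(4),np.percentile(y[m],[3,50,97]).round(4))
"
cd pics; python3 -c "
import cv2
a=cv2.imread('side3.png')[180:330,270:470];b=cv2.imread('top3.png')[140:290,270:470]
cv2.imwrite('c3.png',cv2.hconcat([cv2.resize(i,None,fx=2,fy=2,interpolation=cv2.INTER_CUBIC) for i in (a,b)]))"
```

```text
t 7.5667 p [ 0.4282 -0.1088  0.1112] rail [-25.5 144.7] F [ 0.7 -0.1 -0. ] Frail [-0.3 -0.6] w 0.0006 xang 12.64 zt [ 0.001 -0.003 -1.   ]
shift [14.7  2.1 71.3]
top xs [-0.0154 -0.0144  0.168   0.1691]
246
tab 45 [-0.0365 -0.0263 -0.0142] [0.0892 0.0929 0.0968]
side xs [-0.0196 -0.0194  0.0362  0.1637]
0
tab 75 [-0.04   -0.0298 -0.0181] [0.0911 0.0952 0.0985]
```

View pics/c3.png

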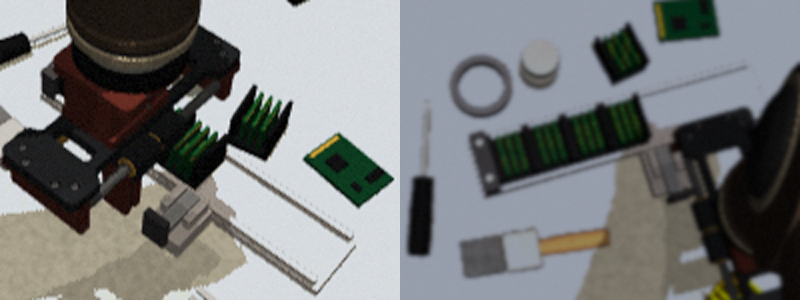

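>>> send_rows(
  rows=[
    [[2, 2, 30], 0, 1],
    [[5, 2, 55], 0, 1],
    [[8, 2, 68], 0, 1],
    [[10, 2, 71], 0, 1],
    [[13, 2, 71], 0, 1],
    [[17, 2, 71], 0, 1],
    [[20, 2, 71], 0, 1],
  ],
)

```text
clock: 8.25
position: [0.4537, -0.1065, 0.0419]
tool_rot: [[0.976, 0.219, 0.006], [0.219, -0.976, -0.004], [0.005, 0.005, -1.0]]
wrist_force: [-0.6, 0.5, 0.6]
gripper_width: 0.0004
```

```bash
python3 -c "
from h import *
where();shift(-28,111,40)
grab('side','side4');shift(-28,70,40)"
```

```text
t 8.25 p [ 0.4537 -0.1065  0.0419] rail [-29.  119.4] F [-0.6  0.5  0.6] Frail [0.6 0.5] w 0.0004 xang 12.68 zt [ 0.006 -0.004 -1.   ]
shift [ 8.4 -1.1  1.9]
shift [48.9 -1.1  2.3]
```

View pics/side4.png

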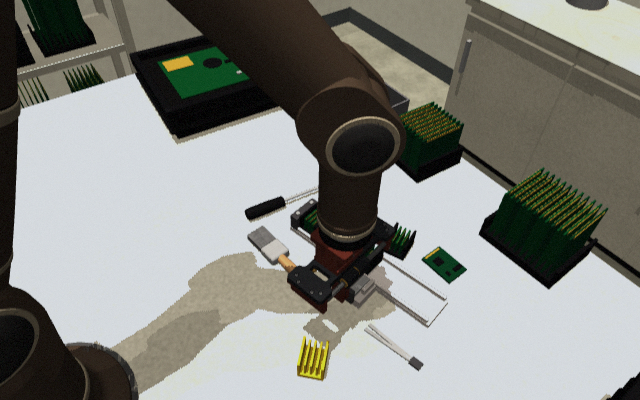

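>>> send_rows(
  rows=[
    [[3, -1, 1], 0, 1],
    [[6, -1, 1], 0, 1],
    [[9, -1, 1], 0, 1],
    [[12, -1, 1], 0, 1],
    [[15, -1, 1], 0, 1],
    [[18, -1, 1], 0, 1],
    [[21, -1, 1], 0, 1],
    [[24, -1, 1], 0, 1],
    [[27, -1, 1], 0, 1],
    [[30, -1, 1], 0, 1],
  ],
)

```text
clock: 9.13
position: [0.4835, -0.0987, 0.0411]
tool_rot: [[0.976, 0.22, 0.006], [0.22, -0.976, -0.004], [0.005, 0.005, -1.0]]
wrist_force: [0.6, 0.2, 0.1]
gripper_width: 0.0004
```

```bash
python3 -c "
from h import *
where();shift(-28,70,41)"
```

```text
t 9.1333 p [ 0.4835 -0.0987  0.0411] rail [-28.   88.6] F [0.6 0.2 0.1] Frail [ 0.1 -0.6] w 0.0004 xang 12.7 zt [ 0.006 -0.004 -1.   ]
shift [18.6 -0.1  0.2]
```

```bash
python3 -c "
from h import *
for n in('top','side'):
    p,d=grab(n,n+'5')
a=cv2.imread('pics/side5.png')[200:350,270:470];b=cv2.imread('pics/top5.png')[140:290,270:470]
cv2.imwrite('pics/c5.png',cv2.hconcat([cv2.resize(i,None,fx=2,fy=2,interpolation=cv2.INTER_CUBIC) for i in (a,b)]))
for n in('top','side'):
  for th in('bolt_tab','bolt'):
    for m in robot.outline_of(th,n)[:2]: print(n,th,m['score'],m['point'])
"
```

```text
top bolt_tab 0.64 [282.4, 245.1]
top bolt_tab 0.54 [397.8, 216.2]
top bolt 0.7 [410.8, 146.9]
top bolt 0.46 [399.5, 215.3]
side bolt_tab 0.53 [350.2, 289.3]
side bolt 0.6 [352.0, 289.0]
```

View pics/c5.png

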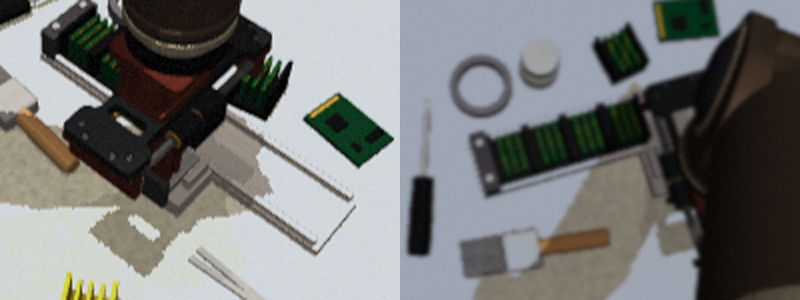

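```bash
python3 -c "
from h import *
for n in('top','side'):
  d=np.load(f'pics/{n}5.npy');P=cloud(n,d);r=rail(P);z=P[...,2]
  k=(d>0)&(r[...,0]>-.06)&(r[...,0]<.0)&(r[...,1]>.03)&(r[...,1]<.13)&(z>.03)&(z<.12)
  print(n,k.sum())
  for a in np.arange(.03,.12,.006):
    m=k&(z>=a)&(z<a+.006)
    if m.sum()>3: print(round(a,3),m.sum(),np.percentile(r[m],[5,50,95],axis=0).T.round(4).tolist())
a=cv2.imread('pics/side5.png')[250:320,310:400]
cv2.imwrite('pics/z5.png',cv2.resize(a,None,fx=8,fy=8,interpolation=cv2.INTER_CUBIC))
"
```

```text
top 81
0.03 70 [[-0.0241, -0.0137, -0.0093], [0.0369, 0.0503, 0.085]]
0.036 5 [[-0.0198, -0.0137, -0.0122], [0.0437, 0.0501, 0.0938]]
side 460
0.03 179 [[-0.0444, -0.0347, -0.0242], [0.0393, 0.0554, 0.0979]]
0.036 27 [[-0.0402, -0.029, -0.0181], [0.0939, 0.0977, 0.0986]]
0.042 27 [[-0.0399, -0.0305, -0.0171], [0.0944, 0.0975, 0.0985]]
0.048 30 [[-0.0403, -0.032, -0.0208], [0.093, 0.0976, 0.0988]]
0.054 36 [[-0.0395, -0.0309, -0.0207], [0.0919, 0.0945, 0.0974]]
0.06 9 [[-0.041, -0.0387, -0.0251], [0.0875, 0.0965, 0.0972]]
0.066 26 [[-0.041, -0.0391, -0.0266], [0.0809, 0.0961, 0.0985]]
0.072 23 [[-0.0406, -0.0384, -0.0284], [0.0836, 0.0973, 0.0983]]
0.078 28 [[-0.0407, -0.0397, -0.0307], [0.0806, 0.0957, 0.0978]]
0.084 20 [[-0.0406, -0.0398, -0.0349], [0.0828, 0.0962, 0.0986]]
0.09 15 [[-0.0407, -0.0402, -0.0299], [0.0843, 0.0947, 0.099]]
0.096 18 [[-0.0407, -0.0395, -0.0228], [0.0876, 0.0981, 0.0996]]
0.102 12 [[-0.0407, -0.0398, -0.025], [0.092, 0.099, 0.1003]]
0.108 8 [[-0.0402, -0.0347, -0.0258], [0.0945, 0.1005, 0.1015]]
```

View pics/z5.png

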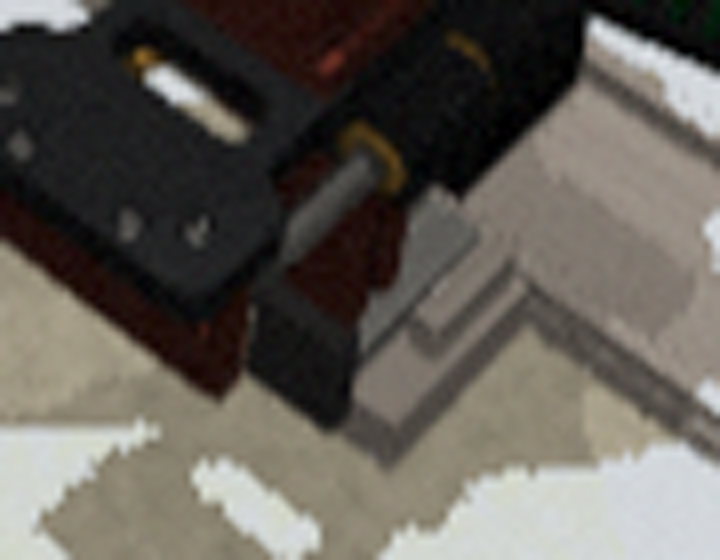

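```bash
python3 -c "
from h import *
n='side'
d=np.load(f'pics/{n}5.npy');P=cloud(n,d);r=rail(P);z=P[...,2]
k=(d>0)&(r[...,0]>-.12)&(r[...,0]<.06)&(r[...,1]>-.03)&(r[...,1]<.22)&(z>.02)&(z<.2)
s=3
for ax,nm in((1,'yz'),(0,'xz')):
  im=np.zeros((600,800,3),np.uint8)
  c=cv2.imread('pics/side5.png')
  for v,u in np.argwhere(k):
    cv2.circle(im,(int((r[v,u,ax]+(.03 if ax==1 else .12))*1000*s),int(590-z[v,u]*1000*s)),2,np.clip(c[v,u].astype(int)*2+30,0,255).tolist(),-1)
  cv2.imwrite(f'pics/{nm}.png',im)
for v in range(262,312,3):
  print(v,[(u,tuple((np.r_[r[v,u],z[v,u]]*1000).round().astype(int).tolist())) for u in range(335,366,4)])
"
```

```text
262 [(335, (49, 33, -2)), (339, (-35, 136, 180)), (343, (-42, 135, 186)), (347, (-46, 131, 185)), (351, (-50, 127, 186)), (355, (-52, 119, 178)), (359, (-52, 108, 167)), (363, (-56, 104, 167))]
265 [(335, (44, 39, -1)), (339, (39, 33, -2)), (343, (-45, 139, 186)), (347, (-49, 135, 185)), (351, (-51, 128, 179)), (355, (-50, 115, 165)), (359, (-55, 112, 167)), (363, (-60, 109, 168))]
268 [(335, (-41, 152, 187)), (339, (-44, 147, 186)), (343, (-48, 143, 185)), (347, (-51, 137, 182)), (351, (-44, 116, 152)), (355, (-51, 117, 161)), (359, (-57, 115, 165)), (363, (-61, 110, 164))]
271 [(335, (-43, 155, 186)), (339, (-48, 152, 186)), (343, (-52, 148, 186)), (347, (-28, 102, 115)), (351, (-50, 124, 159)), (355, (-55, 121, 162)), (359, (-59, 117, 161)), (363, (-62, 110, 156))]
274 [(335, (-47, 160, 187)), (339, (-51, 155, 185)), (343, (-55, 152, 186)), (347, (-28, 101, 105)), (351, (-54, 130, 162)), (355, (-56, 122, 155)), (359, (-59, 116, 152)), (363, (-19, 37, 29))]
277 [(335, (-50, 163, 186)), (339, (-54, 159, 186)), (343, (-58, 155, 186)), (347, (-53, 137, 160)), (351, (-57, 133, 160)), (
[... 1391 characters left out ...]
)), (339, (-13, 95, 0)), (343, (-18, 90, -1)), (347, (-33, 99, 26)), (351, (-40, 98, 33)), (355, (-40, 85, 18)), (359, (-46, 81, 19)), (363, (-48, 71, 11))]
304 [(335, (-11, 103, -2)), (339, (-17, 100, 0)), (343, (-22, 95, 1)), (347, (-27, 89, -1)), (351, (-40, 97, 22)), (355, (-40, 84, 7)), (359, (-49, 85, 18)), (363, (-48, 70, -2))]
307 [(335, (-15, 109, -1)), (339, (-20, 104, -1)), (343, (-26, 100, 1)), (347, (-32, 95, 1)), (351, (-36, 89, -1)), (355, (-41, 84, -3)), (359, (-49, 83, 6)), (363, (-52, 75, -1))]
310 [(335, (-19, 113, -2)), (339, (-24, 109, -1)), (343, (-29, 103, -2)), (347, (-36, 100, 2)), (351, (-40, 94, -1)), (355, (-45, 90, 0)), (359, (-50, 84, -2)), (363, (-55, 78, -4))]
```

View pics/yz.png

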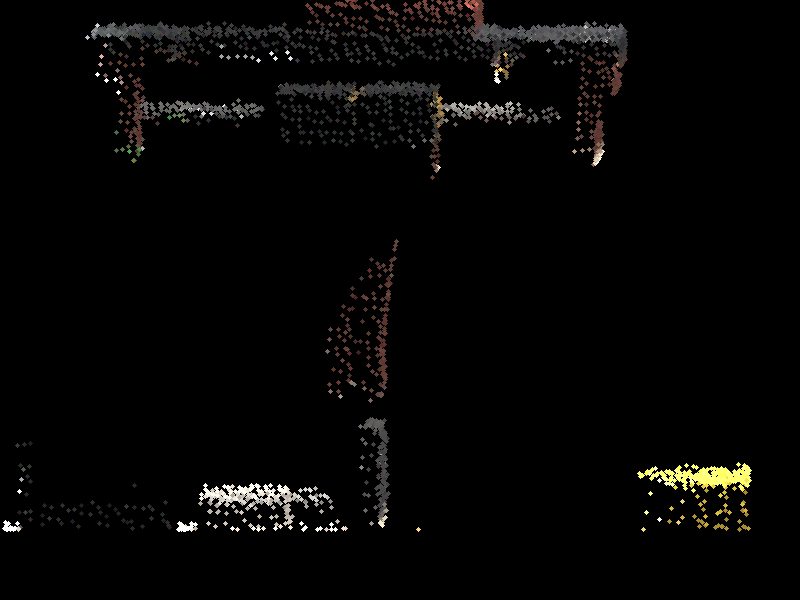

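```bash
python3 -c "
from h import *
for n,tag,tx,ty,tz in(('side','side0',0,0,0),('side','side1',-115,1.8,87),('side','side2',-37,-.3,26),('top','top1',-115,1.8,87),('side','side3',-25.5,144.7,111),('side','side4',-29,119.4,42),('side','side5',-28,88.6,41)):
  d=np.load(f'pics/{tag}.npy');P=cloud(n,d);r=rail(P)*1000;z=P[...,2]*1000
  k=(d>0)&(abs(r[...,0]-tx)<20)&(abs(r[...,1]-ty)<30)&(z>max(tz-10,58))&(z<tz+75)
  if tag=='side2': k&=z>52
  if k.sum(): print(tag,k.sum(),tz,np.percentile(z[k],[0,2,5,20,50,95]).round(1),np.percentile(r[k],[2,98],axis=0).round(1).tolist())
i=cv2.imread('pics/side3.png')[180:280,280:400]
cv2.imwrite('pics/z3.png',cv2.resize(i,None,fx=6,fy=6,interpolation=cv2.INTER_CUBIC))
"
```

```text
side1 29 87 [109.2 109.3 110.6 113.8 121.1 130.9] [[-128.2, -7.0], [-127.1, 9.0]]
side2 86 26 [58.4 58.6 59.5 63.1 72.5 89.1] [[-50.0, -7.8], [-42.0, 11.3]]
top1 32 87 [108.3 109.3 111.3 115.5 120.1 129. ] [[-104.7, -7.0], [-101.8, 10.0]]
side3 249 111 [132.9 134.6 136.3 142.  154.3 181. ] [[-39.1, 136.8], [-18.3, 157.2]]
side4 167 42 [ 63.2  65.   66.9  72.5  83.7 108.2] [[-42.1, 112.9], [-22.4, 132.6]]
side5 160 41 [ 63.   65.   65.5  71.9  82.8 108.1] [[-41.0, 80.2], [-23.8, 100.6]]
```

View pics/z3.png

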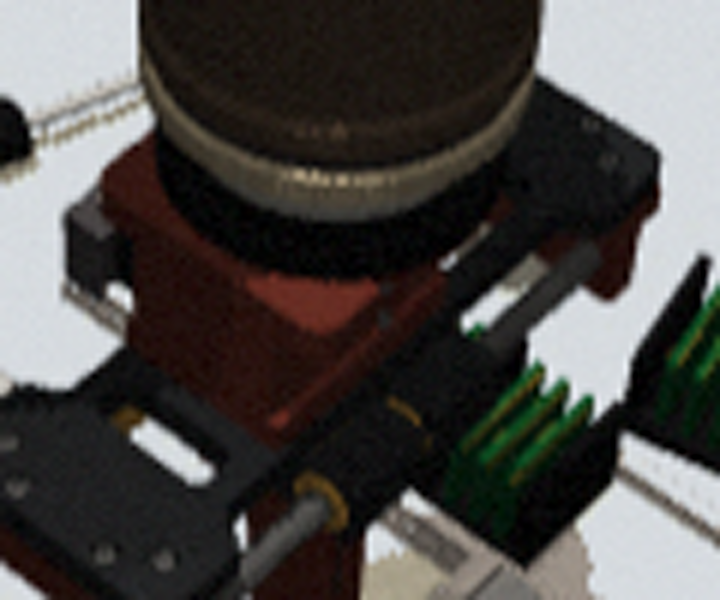

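>>> send_rows(
  rows=[
    [[0, 0, -5], 0, 1],
    [[-10, 0, -5], 0, 1],
    [[-25, 0, -5], 0, 1],
    [[-35, 0, -5], 0, 1],
    [[-38, 0, -3], 0, 1],
    [[-38, 0, 5], 0, 1],
    [[-38, 0, 12], 0, 1],
    [[-38, 0, 18], 0, 1],
    [[-38, 0, 18], 0, 1],
  ],
)

```text
clock: 10.18
position: [0.4457, -0.107, 0.0215]
tool_rot: [[0.975, 0.22, 0.004], [0.22, -0.975, -0.004], [0.003, 0.005, -1.0]]
wrist_force: [-0.6, 0.2, -0.2]
gripper_width: 0.0005
```

```bash
python3 -c "
from h import *
where()
n='side';p,d=grab('side','side6')
P=cloud(n,d);r=rail(P)*1000;z=P[...,2]*1000
k=(d>0)&(abs(r[...,0]+28)<20)&(abs(r[...,1]-127)<25)&(z>15)&(z<100)
print(np.percentile(z[k],[0,2,5,20,50,95]).round(1),np.percentile(r[k],[2,98],axis=0).round(1).tolist())
shift(-28,70,22)
cv2.imwrite('pics/z6.png',cv2.resize(cv2.imread('pics/side6.png')[240:330,290:400],None,fx=6,fy=6,interpolation=cv2.INTER_CUBIC))
"
```

```text
t 10.1833 p [ 0.4457 -0.107   0.0215] rail [-27.7 127.3] F [-0.6  0.2 -0.2] Frail [0.4 0.5] w 0.0005 xang 12.72 zt [ 0.004 -0.004 -1.   ]
[42.7 44.5 46.3 51.7 61.7 84.9] [[-40.9, 120.2], [-18.5, 139.8]]
shift [57.3 -0.1  0.1]
```

View pics/z6.png

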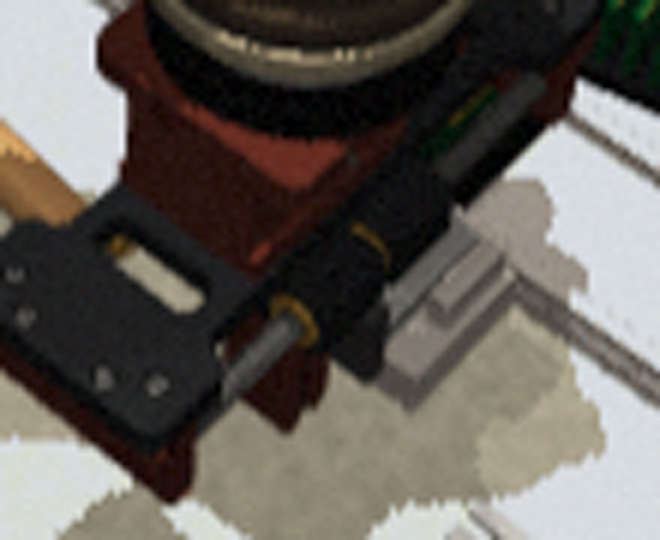

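>>> send_rows(
  rows=[
    [[4, 0, 3], 0, 1],
    [[8, 0, 3], 0, 1],
    [[12, 0, 3], 0, 1],
    [[15, 0, 3], 0, 1],
    [[18, 0, 3], 0, 1],
    [[21, 0, 3], 0, 1],
    [[24, 0, 3], 0, 1],
    [[27, 0, 3], 0, 1],
    [[30, 0, 3], 0, 1],
    [[33, 0, 3], 0, 1],
  ],
)

```text
clock: 11.07
position: [0.4779, -0.0999, 0.019]
tool_rot: [[0.976, 0.22, 0.004], [0.22, -0.976, -0.004], [0.003, 0.005, -1.0]]
wrist_force: [-2.5, -0.3, 1.9]
gripper_width: 0.0005
```

```bash
python3 -c "
from h import *
where();shift(-28,70,19)"
```

```text
t 11.0667 p [ 0.4779 -0.0999  0.019 ] rail [-27.9  94.3] F [-2.5 -0.3  1.9] Frail [0.2 2.5] w 0.0005 xang 12.7 zt [ 0.004 -0.004 -1.   ]
shift [24.3 -0.   0.1]
```

Contact with the tab: 2.5 N. Continuing.

>>> send_rows(
  rows=[
    [[3, 0, 0], 0, 1],
    [[6, 0, 0], 0, 1],
    [[9, 0, 0], 0, 1],
    [[12, 0, 0], 0, 1],
    [[15, 0, 0], 0, 1],
    [[18, 0, 0], 0, 1],
    [[20, 0, 0], 0, 1],
    [[22, 0, 0], 0, 1],
  ],
)

```text
clock: 11.73
position: [0.4995, -0.095, 0.0191]
tool_rot: [[0.976, 0.22, 0.004], [0.22, -0.976, -0.004], [0.003, 0.005, -1.0]]
wrist_force: [-1.4, -0.2, 1.4]
gripper_width: 0.0003
```

```bash
python3 -c "
from h import *
where()"
```

```text
t 11.7333 p [ 0.4995 -0.095   0.0191] rail [-28.   72.1] F [-1.4 -0.2  1.4] Frail [0.1 1.5] w 0.0003 xang 12.7 zt [ 0.004 -0.004 -1.   ]
```

>>> send_rows(
  rows=[
    [[1.5, 0, 0], 0, 1],
    [[3, 0, 0], 0, 1],
    [[4.5, 0, 0], 0, 1],
    [[6, 0, 0], 0, 1],
  ],
)

```text
clock: 12.07
position: [0.5051, -0.0936, 0.019]
tool_rot: [[0.976, 0.22, 0.003], [0.22, -0.976, -0.004], [0.002, 0.005, -1.0]]
wrist_force: [-8.8, -1.6, 5.5]
gripper_width: 0.0005
```

```bash
python3 -c "
from h import *
where()"
```

```text
t 12.0667 p [ 0.5051 -0.0936  0.019 ] rail [-27.9  66.4] F [-8.8 -1.6  5.5] Frail [0.4 8.9] w 0.0005 xang 12.71 zt [ 0.003 -0.004 -1.   ]
```

>>> send_rows(
  rows=[
    [[1.5, 0, 0], 0, 1],
    [[3, 0, 0], 0, 1],
    [[3, 0, 0], 0, 1],
  ],
)

```text
clock: 12.32
position: [0.5049, -0.0936, 0.0185]
tool_rot: [[0.976, 0.219, -0.002], [0.219, -0.976, -0.004], [-0.003, 0.003, -1.0]]
wrist_force: [-10.2, -2.1, 7.2]
gripper_width: 0.0007
```

```bash
python3 -c "
from h import *
where()"
```

```text
t 12.3167 p [ 0.5049 -0.0936  0.0185] rail [-27.8  66.6] F [-10.2  -2.1   7.2] Frail [ 0.3 10.4] w 0.0007 xang 12.65 zt [-0.002 -0.004 -1.   ]
```

Hard stop. Retract, raise and move clear for a look.

>>> send_rows(
  rows=[
    [[-3, 0, 0], 0, 1],
    [[-10, 0, 0], 0, 1],
    [[-25, 0, 0], 0, 1],
    [[-40, 0, 0], 0, 1],
    [[-40, 0, -30], 0, 1],
    [[-40, 0, -65], 0, 1],
    [[-40, 0, -100], 0, 1],
    [[-60, 20, -120], 0, 1],
    [[-90, 45, -130], 0, 1],
    [[-120, 70, -130], 0, 1],
    [[-150, 90, -130], 0, 1],
    [[-170, 100, -130], 0, 1],
  ],
)

```text
clock: 13.32
position: [0.3595, -0.2305, 0.15]
tool_rot: [[0.976, 0.216, 0.0], [0.216, -0.976, -0.004], [-0.001, 0.004, -1.0]]
wrist_force: [-0.4, 0.2, 0.2]
gripper_width: 0.0003
```

```bash
python3 -c "
from h import *
where()
for n in('top','side'):
    p,d=grab(n,n+'7');t=cloud(n,d)[d>0];x,y=rail(t).T;z=t[:,2]
    m=(z>.041)&(z<.056)&(abs(y)<.022)&(x>-.022)&(x<.18);print(n,'xs',np.percentile(x[m],[1,2,98,99]).round(4))
    m=(z>.05)&(z<.062)&(y>.03)&(y<.12)&(x<.05)&(x>-.09);print('tab',m.sum(),np.percentile(x[m],[3,50,97]).round(4),np.percentile(y[m],[3,50,97]).round(4))
    m=(z>.026)&(z<.037)&(abs(x+.028)<.006)&(y<.04)&(y>-.03);print('bar tip',m.sum(),np.percentile(y[m],[0,3,50]).round(4) if m.sum() else '')
a=cv2.imread('pics/side7.png')[180:330,270:470];b=cv2.imread('pics/top7.png')[140:290,270:470]
cv2.imwrite('pics/c7.png',cv2.hconcat([cv2.resize(i,None,fx=2,fy=2,interpolation=cv2.INTER_CUBIC) for i in (a,b)]))"
```

```text
t 13.3167 p [ 0.3595 -0.2305  0.15  ] rail [-128.9  238.9] F [-0.4  0.2  0.2] Frail [0.3 0.3] w 0.0003 xang 12.49 zt [ 0.    -0.004 -1.   ]
top xs [-0.0156 -0.0143  0.168   0.1691]
tab 48 [-0.0362 -0.0243 -0.0137] [0.0493 0.0532 0.0567]
bar tip 95 [-0.0025 -0.0017  0.0184]
side xs [0.1174 0.118  0.167  0.1674]Traceback (most recent call last):
  File "<string>", line 7, in <module>
    m=(z>.05)&(z<.062)&(y>.03)&(y<.12)&(x<.05)&(x>-.09);print('tab',m.sum(),np.percentile(x[m],[3,50,97]).round(4),np.percentile(y[m],[3,50,97]).round(4))
                                                                            ~~~~~~~~~~~~~^^^^^^^^^^^^^^^^
    return _quantile_unchecked(
        a, q, axis, out, overwrite_input, method, keepdims, weights)
    return _ureduce(a,
                    func=_quantile_ureduce_func,
    ...<5 lines>...
                    overwrite_input=overwrite_input,
                    method=method)
    r = func(a, **kwargs)
    result = _quantile(arr,
                       quantiles=q,
    ...<2 lines>...
                       out=out,
                       weights=wgt)
    slices_having_nans = np.isnan(arr[-1, ...])
                                  ~~~^^^^^^^^^
IndexError: index -1 is out of bounds for axis 0 with size 0
```

```bash
python3 -c "
from h import *
a=cv2.imread('pics/side7.png')[180:330,270:470];b=cv2.imread('pics/top7.png')[140:290,270:470]
cv2.imwrite('pics/c7.png',cv2.hconcat([cv2.resize(i,None,fx=2,fy=2,interpolation=cv2.INTER_CUBIC) for i in (a,b)]))"
```

```text
(no output)
```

View pics/c7.png

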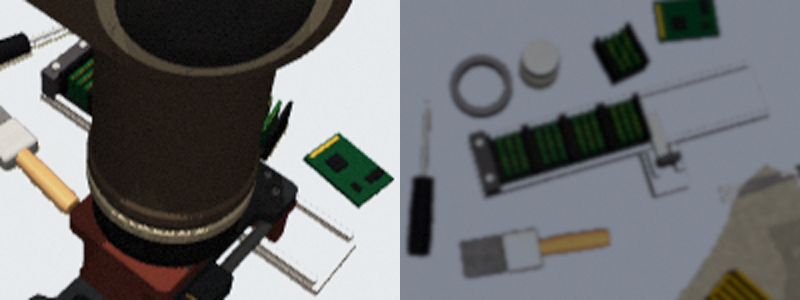

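```bash
python3 -c "
from h import *
print(robot.hand_in())"
```

```text
the job is handed in; nothing more can be done
None
```

The row of four carriers is home against the end stop, the retaining bolt is fully closed behind it, and I handed the job in at about 13.4 s.

- **Row:** I pushed the four carriers about 60 mm as one train at 2–5 N. The force then rose to 12 N with almost no further movement. The last top picture shows the front carrier against the stop. The row's back face measured -15 mm (top) and -19 mm (side, before the bolt push), averaging about the home value of -18 mm. The top reading was unchanged after the bolt push.
- **Bolt:** I pushed the tab to a hard stop at about 10 N. The last top view put the tab's outer face at +57 mm and the bolt's tip at -2.5 mm, against nominal closed values of +57 and -3.
- **Other objects:** Nothing else was touched that I could see. The arm finished clear of everything.

**Checks that failed or disagreed:**
- **Fingertip height:** In the pictures the fingertips sit about 22 mm higher than the reported tool point. My first pass at the tab therefore went over the top of it without contact, and I repeated it lower. It also means I pushed the row near the top of the carriers, about 48 mm above the bench, rather than at the intended height.
- **Cameras:** The two cameras differ by about 4 mm along the rail, so I averaged them.
- **Final side view:** The arm blocked the side camera, so the final bolt check is from the top camera only.

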